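# Lay out the chisels on the sharpening board

## Task

Lay the four chisels out for honing: put each one in a saddle of its own on the sharpening board, in order of blade width, the widest in the saddle next to the sharpening stone and the narrowest at the far end by the leather strop. Their cutting edges point away from you and each handle lies level and squarely down in its saddle, with its grip point at the saddle's middle. Lower each one into place and let go there, never drop it, for the edges chip.

Things in the scene. Friction and masses are not known exactly. Their poses are not given: they have to be found in the camera images.
- chisel_8_mid (a point): Chisel, the narrowest: its steel blade is 8 mm wide. All four have the same flat-sided dark walnut handle, 28 wide, 26 mm high, lying on the bench. Point: place to grip, on the handle's middle line, 13 mm above its underside, 80 mm from the capped butt, 45 mm from the handle's front end, 137 mm from the cutting edge, within 15 mm of the balance point. x to the cutting edge, z up. 0.12 to 0.29 kg.
- chisel_16_mid (a point): Chisel, the second narrowest: its steel blade is 16 mm wide. All four have the same flat-sided dark walnut handle, 28 wide, 26 mm high, lying on the bench. Point: place to grip, on the handle's middle line, 13 mm above its underside, 80 mm from the capped butt, 45 mm from the handle's front end, 137 mm from the cutting edge, within 15 mm of the balance point. x to the cutting edge, z up. 0.12 to 0.29 kg.
- chisel_26_mid (a point): Chisel, the second widest: its steel blade is 26 mm wide. All four have the same flat-sided dark walnut handle, 28 wide, 26 mm high, lying on the bench. Point: place to grip, on the handle's middle line, 13 mm above its underside, 80 mm from the capped butt, 45 mm from the handle's front end, 137 mm from the cutting edge, within 15 mm of the balance point. x to the cutting edge, z up. 0.12 to 0.29 kg.
- chisel_38_mid (a point): Chisel, the widest: its steel blade is 38 mm wide. All four have the same flat-sided dark walnut handle, 28 wide, 26 mm high, lying on the bench. Point: place to grip, on the handle's middle line, 13 mm above its underside, 80 mm from the capped butt, 45 mm from the handle's front end, 137 mm from the cutting edge, within 15 mm of the balance point. x to the cutting edge, z up. 0.12 to 0.29 kg.
- saddle_a_seat (a point): One of four alike saddles in a row 60 mm apart; which stands where changes. Two cork-lined notches (floor 37, mouth 48 mm wide, 10 mm deep), 72 to 52 mm behind and 24 to 40 mm before this point, free for fingers between; floor 18 mm over the dark 12 mm board. Point: where a seated chisel's grip point belongs, 43 mm over the bench. x to the front, where the edge goes; y along the row.
- saddle_b_seat (a point): One of four alike saddles in a row 60 mm apart; which stands where changes. Two cork-lined notches (floor 37, mouth 48 mm wide, 10 mm deep), 72 to 52 mm behind and 24 to 40 mm before this point, free for fingers between; floor 18 mm over the dark 12 mm board. Point: where a seated chisel's grip point belongs, 43 mm over the bench. x to the front, where the edge goes; y along the row.
- saddle_c_seat (a point): One of four alike saddles in a row 60 mm apart; which stands where changes. Two cork-lined notches (floor 37, mouth 48 mm wide, 10 mm deep), 72 to 52 mm behind and 24 to 40 mm before this point, free for fingers between; floor 18 mm over the dark 12 mm board. Point: where a seated chisel's grip point belongs, 43 mm over the bench. x to the front, where the edge goes; y along the row.
- saddle_d_seat (a point): One of four alike saddles in a row 60 mm apart; which stands where changes. Two cork-lined notches (floor 37, mouth 48 mm wide, 10 mm deep), 72 to 52 mm behind and 24 to 40 mm before this point, free for fingers between; floor 18 mm over the dark 12 mm board. Point: where a seated chisel's grip point belongs, 43 mm over the bench. x to the front, where the edge goes; y along the row.
- stone_top (a point): Sharpening stone at one end of the row of saddles, either end: light blue-grey, 200 x 58 mm, in a black holder fixed on the board. Point: middle of its top, 20 mm over the board; x along its length, parallel to the saddles'. It lies 78 mm sideways from the nearest saddle's middle line. A brown leather strop of like size lies at the other end.
Not all that is in view belongs to the job. What is shaped like the part that bears chisel_26_mid but pink is not meant.

How it is judged (in metres and radians):
At the end, for the whole second after the job is handed in: Each chisel lies in its own saddle, released and at rest: grip point within 15 mm (in plan) and 6 mm (in height) of the saddle's point, along the saddle within 10 degrees, upright within 11 degrees, cutting edge to the front; by blade width, 38, 26, 16, 8 mm, counted from the stone's end of the row (((horizontal distance between chisel_38_mid and saddle_a_seat below 0.015 m and angle between the x axis of chisel_38_mid and the x axis of saddle_a_seat, either way round below 0.17 rad and z of chisel_38_mid in the frame of saddle_a_seat between -0.006 and 0.006 m) or (horizontal distance between chisel_38_mid and saddle_b_seat below 0.015 m and angle between the x axis of chisel_38_mid and the x axis of saddle_b_seat, either way round below 0.17 rad and z of chisel_38_mid in the frame of saddle_b_seat between -0.006 and 0.006 m) or (horizontal distance between chisel_38_mid and saddle_c_seat below 0.015 m and angle between the x axis of chisel_38_mid and the x axis of saddle_c_seat, either way round below 0.17 rad and z of chisel_38_mid in the frame of saddle_c_seat between -0.006 and 0.006 m) or (horizontal distance between chisel_38_mid and saddle_d_seat below 0.015 m and angle between the x axis of chisel_38_mid and the x axis of saddle_d_seat, either way round below 0.17 rad and z of chisel_38_mid in the frame of saddle_d_seat between -0.006 and 0.006 m)) and horizontal distance between chisel_38_mid and stone_top between 0.054 and 0.11 m and x of each of chisel_38_edge, chisel_26_edge, chisel_16_edge, chisel_8_edge in the frame of stone_top above 0.05 m and angle between each of chisel_38_mid, chisel_26_mid, chisel_16_mid, chisel_8_mid's own z axis and vertical below 0.2 rad and linear speed of each of chisel_38, chisel_26, chisel_16, chisel_8 below 0.02 m/s and angular speed of each of chisel_38, chisel_26, chisel_16, chisel_8 below 0.2 rad/s and ((horizontal distance between chisel_26_mid and saddle_a_seat below 0.015 m and angle between the x axis of chisel_26_mid and the x axis of saddle_a_seat, either way round below 0.17 rad and z of chisel_26_mid in the frame of saddle_a_seat between -0.006 and 0.006 m) or (horizontal distance between chisel_26_mid and saddle_b_seat below 0.015 m and angle between the x axis of chisel_26_mid and the x axis of saddle_b_seat, either way round below 0.17 rad and z of chisel_26_mid in the frame of saddle_b_seat between -0.006 and 0.006 m) or (horizontal distance between chisel_26_mid and saddle_c_seat below 0.015 m and angle between the x axis of chisel_26_mid and the x axis of saddle_c_seat, either way round below 0.17 rad and z of chisel_26_mid in the frame of saddle_c_seat between -0.006 and 0.006 m) or (horizontal distance between chisel_26_mid and saddle_d_seat below 0.015 m and angle between the x axis of chisel_26_mid and the x axis of saddle_d_seat, either way round below 0.17 rad and z of chisel_26_mid in the frame of saddle_d_seat between -0.006 and 0.006 m)) and horizontal distance between chisel_26_mid and stone_top between 0.112 and 0.168 m and ((horizontal distance between chisel_16_mid and saddle_a_seat below 0.015 m and angle between the x axis of chisel_16_mid and the x axis of saddle_a_seat, either way round below 0.17 rad and z of chisel_16_mid in the frame of saddle_a_seat between -0.006 and 0.006 m) or (horizontal distance between chisel_16_mid and saddle_b_seat below 0.015 m and angle between the x axis of chisel_16_mid and the x axis of saddle_b_seat, either way round below 0.17 rad and z of chisel_16_mid in the frame of saddle_b_seat between -0.006 and 0.006 m) or (horizontal distance between chisel_16_mid and saddle_c_seat below 0.015 m and angle between the x axis of chisel_16_mid and the x axis of saddle_c_seat, either way round below 0.17 rad and z of chisel_16_mid in the frame of saddle_c_seat between -0.006 and 0.006 m) or (horizontal distance between chisel_16_mid and saddle_d_seat below 0.015 m and angle between the x axis of chisel_16_mid and the x axis of saddle_d_seat, either way round below 0.17 rad and z of chisel_16_mid in the frame of saddle_d_seat between -0.006 and 0.006 m)) and horizontal distance between chisel_16_mid and stone_top between 0.172 and 0.228 m and ((horizontal distance between chisel_8_mid and saddle_a_seat below 0.015 m and angle between the x axis of chisel_8_mid and the x axis of saddle_a_seat, either way round below 0.17 rad and z of chisel_8_mid in the frame of saddle_a_seat between -0.006 and 0.006 m) or (horizontal distance between chisel_8_mid and saddle_b_seat below 0.015 m and angle between the x axis of chisel_8_mid and the x axis of saddle_b_seat, either way round below 0.17 rad and z of chisel_8_mid in the frame of saddle_b_seat between -0.006 and 0.006 m) or (horizontal distance between chisel_8_mid and saddle_c_seat below 0.015 m and angle between the x axis of chisel_8_mid and the x axis of saddle_c_seat, either way round below 0.17 rad and z of chisel_8_mid in the frame of saddle_c_seat between -0.006 and 0.006 m) or (horizontal distance between chisel_8_mid and saddle_d_seat below 0.015 m and angle between the x axis of chisel_8_mid and the x axis of saddle_d_seat, either way round below 0.17 rad and z of chisel_8_mid in the frame of saddle_d_seat between -0.006 and 0.006 m)) and horizontal distance between chisel_8_mid and stone_top between 0.231 and 0.287 m); the robot touches nothing.
It fails at once if a chisel is dropped or thrown (it moves faster than 0.6 m/s while no finger touches it) ((linear speed of chisel_38 above 0.6 m/s and contact force between the fingers and chisel_38 below 0.05 N) or (linear speed of chisel_26 above 0.6 m/s and contact force between the fingers and chisel_26 below 0.05 N) or (linear speed of chisel_16 above 0.6 m/s and contact force between the fingers and chisel_16 below 0.05 N) or (linear speed of chisel_8 above 0.6 m/s and contact force between the fingers and chisel_8 below 0.05 N)).
It also fails if it takes over 120 s, if anything falls off the work surface, if the arm or the gripper's body presses on something with over 40 N, if the wrist force passes 120 N, or if a joint passes its speed limit or range.

## Robot

A 6-joint arm with a two-finger parallel gripper is mounted at the origin on the work surface. World frame = base frame: x ahead of the robot, y to its left, z up, the work surface at z = 0. Lengths are in mm, angles in rad, forces in N, time in s.
With the tool pointing down it reaches from about 350 to 775 mm from the base axis. Payload 7.3 kg.
Tool frame: the origin (TCP) lies between the finger pads; the fingertips stand 14 mm ahead of it and the grasp point (between the pads) lies 5 mm behind it; z points along the fingers, y is the line along which they close (so a half turn about z gives the same grasp; the last joint's range is limited). The gripper opens to 92 mm and grips with 3 to 60 N. Pads are 19 mm wide; open, the fingers measure 130 mm over their backs; the gripper's body (75 mm by 190 mm) begins 47 mm behind the grasp point.
Start: joints at [-0.146, 0.342, 1.524, -0, 1.275, -0.146], TCP at [525.018, 0.02, 240.741] pointing down, gripper open.
Joint ranges: [-2.53, 2.53], [-0.77, 2.02], [0.04, 2.7], [-1, 4.14], [0.28, 2.66], [-3.11, 3.11]. Speed limits (rad/s): [2.57, 2.57, 3.14, 3.14, 3.14, 3.14].

## Interface

Orientations are given as [roll, pitch, yaw] about the fixed x, y, z axes, in that order (R = Rz(yaw) Ry(pitch) Rx(roll)).
In Python, from plant import get_obs, cams, close_job gives the robot as it stands. The module is installed in compiled form; this text tells all that it offers.
- The arm moves only by the shell command python3 -m creep 'ROWS'. ROWS is JSON, a list of rows, each an object of numbers: "hand": the opening, from 0 (shut) to 1 (fully open); "tx", "ty", "tz": the shift along the tool's x, y, z in m; "spin": the turn about the tool's z in degrees. In form: [{"hand": .., "tx": .., "ty": .., "tz": .., "spin": ..}, ...]. A call has 1 to 5 rows; each row shifts and turns the commanded pose from where the row before left it, along the tool's axes as they then stand; what a row does not reach is not made up. A row lasts 1/8 s, in which the tool goes at most 62.5 mm and 10.7 degrees, less where a joint would pass 70% of its speed; a pose out of reach is approached as far as the arm can. A call is refused whole if a number of a shift passes 0.0625 or a number of a turn 10.7, either way. A call with a gripper value outside its range is refused whole. The fingers move at their own pace and stop on an object; the grip force is fixed at half the most. Time passes only in rows, so rows that do not move let the fingers close. It gives the time, the measured TCP pose, the force, the opening and the grip force at its end, in the units of the state.
- get_obs(): the state, without advancing time (a new reading comes with each control period).
- cams.capture(name): name is "scene" or "side" or "wrist"; returns a dict with "color" (420x560x3 uint8, red, green, blue), "K" (3x3 intrinsics, pixels), "R" (3x3) and "t" (3): a world point X has camera coordinates R X + t. Camera axes: x right, y down, z forward; pixel columns grow to the right and rows downward; lengths in mm; the calibration is good to about 2 mm. A picture is of the moment at which its call begins. There is no depth.
- close_job(): hands the job in; it is judged then, once.
The state is a dict: "time": time; "joint_positions": joint angles; "dq": joint speeds; "tau": joint torques, N m; "tool_pos": TCP position; "tcp_rot": TCP orientation; "contact_force": force on the tool from outside, world axes, zero at the start; "moment": the same for the moment, N m; "grip_width": finger opening in mm; "finger_force": force on a finger pad.
Only numpy, scipy, OpenCV 4.12 (cv2) and the standard library are available. Lean on these libraries where they do the work, as an engineer would, in place of code of your own. Each camera call takes 0.05 s, during which the arm holds its last target. There are 200 camera calls.

## Working session

There is one attempt and no reset: what is moved stays moved. The work goes in short steps, Python scripts to look and compute and a shell command to move; the robot and the scene stay as the last step left them, time stands still between calls to the robot, and variables do not carry over. Pictures are saved under pics/ and viewed, at most 14 in all, crops included, and the job is handed in when it is done.

```bash
mkdir -p pics
python3 - <<'E'
from plant import get_obs,cams
import cv2
o=get_obs();print({k:o[k] for k in('time','tool_pos','tcp_rot','grip_width')})
for n in('scene','side','wrist'):
    c=cams.capture(n);cv2.imwrite(f'pics/{n}0.png',c['color'][:,:,::-1]);print(n,c['K'].tolist(),c['R'].round(3).tolist(),c['t'].round(1).tolist())
E
```

```text
{'time': 0.0, 'tool_pos': array([5.24637666e+02, 8.04268187e-02, 2.40057988e+02]), 'tcp_rot': array([-3.14013713e+00, -1.96070108e-04,  1.57082267e+00]), 'grip_width': 91.94996694962099}
scene [[477.28674015642036, 0.0, 282.2109918123231], [0.0, 477.28674015642036, 208.7836554161138], [0.0, 0.0, 1.0]] [[0.007, 1.0, 0.006], [0.854, -0.003, -0.519], [-0.519, 0.009, -0.854]] [-44.3, -331.4, 1743.8]
side [[436.87888830305866, 0.0, 278.805837540853], [0.0, 436.87888830305866, 209.53610704919208], [0.0, 0.0, 1.0]] [[0.992, -0.129, -0.007], [-0.076, -0.541, -0.837], [0.104, 0.831, -0.547]] [-396.2, 111.6, 1202.2]
wrist [[335.97201246834635, 0.0, 278.13376802572077], [0.0, 335.97201246834635, 205.6439234104783], [0.0, 0.0, 1.0]] [[1.0, -0.001, -0.002], [-0.0, -0.955, 0.296], [-0.003, -0.296, -0.955]] [-524.2, -36.5, 392.7]
```

View pics/scene0.png

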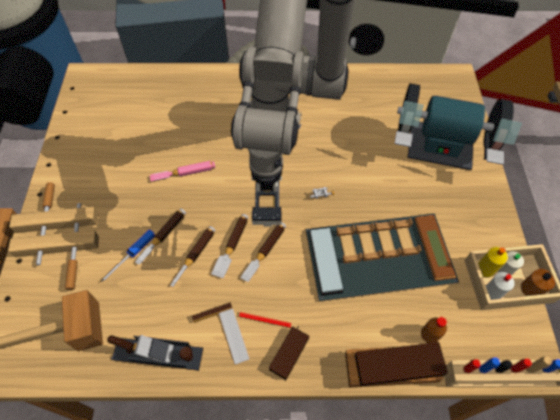

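View pics/side0.png

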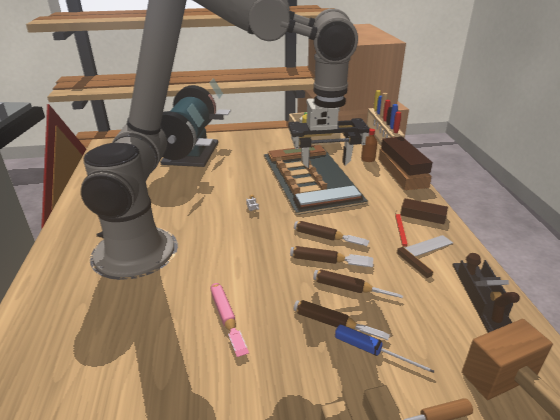

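```bash
cat > h.py <<'E'
import numpy as np,cv2
from plant import get_obs,cams
def cast(c,uv,z):
    d=c['R'].T@(np.linalg.inv(c['K'])@[uv[0],uv[1],1]);o=-c['R'].T@c['t'];return (o+d*(z-o[2])/d[2])[:2]
E
python3 - <<'E'
from h import *
c=cams.capture('scene')
im=c['color'][:,:,::-1]
a=cv2.resize(im[195:300,90:300],None,fx=3.8,fy=3.8,interpolation=cv2.INTER_CUBIC);b=cv2.resize(im[205:305,295:465],None,fx=2.6,fy=2.6,interpolation=cv2.INTER_CUBIC)
cv2.imwrite('pics/a.png',a)
for uv in [(170,224),(200,243),(236,232),(270,240),(143,243)]: print(cast(c,uv,26).round())
for uv in [(326,262),(435,246)]: print(cast(c,uv,32).round())
E
```

```text
[ 458. -307.]
[ 524. -209.]
[ 487. -101.]
[515.   3.]
[ 524. -381.]
[592. 169.]
[540. 501.]
```

View pics/a.png

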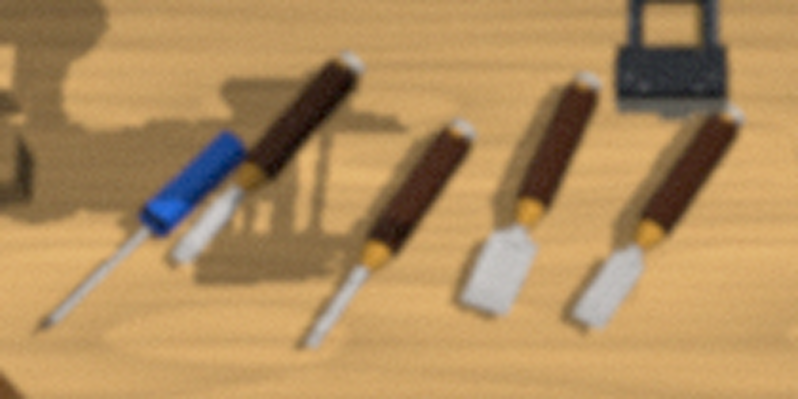

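```bash
cat >> h.py <<'E'
def handles(c):
    """dark brown blobs: centre, axis angle and size cast at z=13"""
    hsv=cv2.cvtColor(c['color'],cv2.COLOR_RGB2HSV)
    m=((hsv[...,2]<110)&(hsv[...,1]>70)&((hsv[...,0]<18)|(hsv[...,0]>170))).astype(np.uint8)*255
    m=cv2.morphologyEx(m,cv2.MORPH_OPEN,np.ones((3,3)))
    out=[]
    for k in cv2.findContours(m,cv2.RETR_EXTERNAL,cv2.CHAIN_APPROX_NONE)[0]:
        if cv2.contourArea(k)<100: continue
        P=np.array([cast(c,p,13) for p in k[:,0]],np.float32)
        (x,y),(w,h),a=cv2.minAreaRect(P)
        if w<h: a+=90; w,h=h,w
        out.append((round(x,1),round(y,1),round((a+90)%180-90,1),round(w,1),round(h,1),tuple(k[:,0].mean(0).round())))
    return out
E
python3 - <<'E'
from h import *
for n in('scene','wrist'):
    c=cams.capture(n);print(n)
    for r in handles(c):
        if 40<r[3]<150:print(r)
E
```

```text
scene
(995.9, 730.0, -8.0, 55.4, 39.7, (np.float64(552.0), np.float64(408.0)))
(819.8, -402.3, 69.2, 76.5, 23.9, (np.float64(121.0), np.float64(342.0)))
(822.2, -499.2, -62.0, 78.2, 49.4, (np.float64(86.0), np.float64(341.0)))
(849.8, 55.1, -31.4, 133.7, 59.7, (np.float64(288.0), np.float64(353.0)))
(734.7, -161.5, -69.4, 112.1, 15.1, (np.float64(211.0), np.float64(311.0)))
(669.4, 764.3, 33.0, 61.6, 60.8, (np.float64(531.0), np.float64(288.0)))
(521.7, -211.1, -28.8, 109.6, 32.5, (np.float64(199.0), np.float64(245.0)))
(507.3, 5.9, -31.4, 111.6, 30.6, (np.float64(271.0), np.float64(240.0)))
(480.4, -101.7, -20.0, 108.1, 30.7, (np.float64(236.0), np.float64(232.0)))
(456.1, -312.4, -33.1, 114.9, 36.9, (np.float64(169.0), np.float64(226.0)))
wrist
(528.4, -213.2, -29.6, 116.0, 40.5, (np.float64(287.0), np.float64(339.0)))
(485.5, -101.7, -19.7, 118.3, 36.5, (np.float64(245.0), np.float64(256.0)))
(510.7, 6.7, -31.4, 118.2, 30.6, (np.float64(264.0), np.float64(170.0)))
(753.5, 32.2, 77.3, 67.5, 4.0, (np.float64(487.0), np.float64(147.0)))
(801.6, 68.7, -76.2, 62.2, 43.6, (np.float64(542.0), np.float64(108.0)))
```

View pics/wrist0.png

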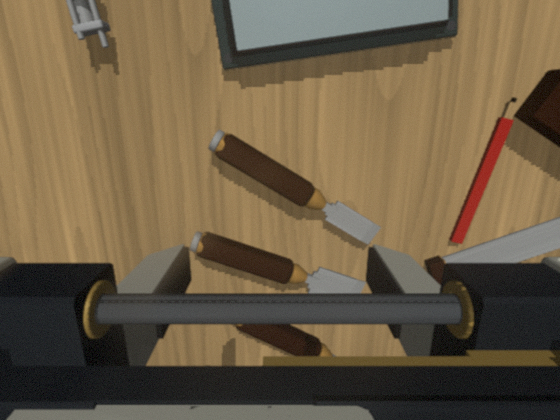

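Run:
```python
from h import *
c=cams.capture('wrist')
b=cast(c,(216,141),13)
for uv in [(224,146),(313,200),(326,206),(367,232)]: print(np.linalg.norm(cast(c,uv,13)-b))
# board: stone/board outlines from scene
c=cams.capture('scene')
im=cv2.resize(c['color'][205:305,295:465,::-1],None,fx=4.4,fy=4.4,interpolation=cv2.INTER_CUBIC);cv2.imwrite('pics/b.png',im)
```

```text
10.081660596529431
127.33975297713786
144.15762254871217
203.6922989243986
```

View pics/b.png

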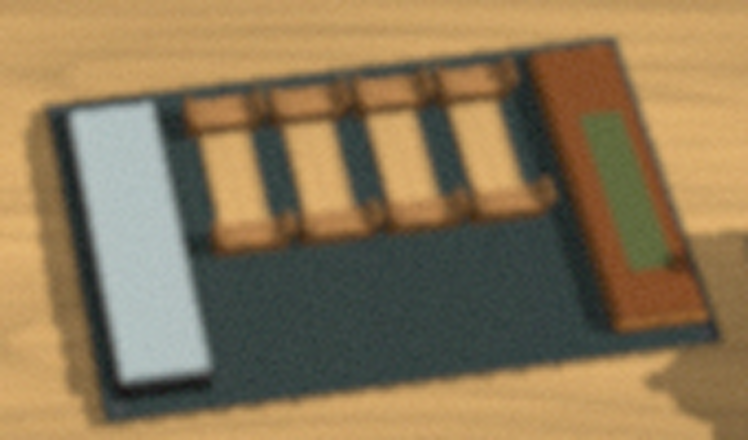

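Left to right the chisels are 16, 8, 38 and 26 (zoom 1), and the blue screwdriver lies beside the 16. The stone is at the low-y end of the board, with its front facing +x. Next I look at the board from above.

```bash
python3 -m creep '[{"hand":1,"tx":0.046,"ty":0.007},{"hand":1,"tx":0.046,"ty":0.007},{"hand":1,"tx":0.046,"ty":0.007},{"hand":1,"tx":0.046,"ty":0.007},{"hand":1,"tx":0.046,"ty":0.007}]'; python3 -m creep '[{"hand":1}]'
python3 - <<'E'
from h import *
c=cams.capture('wrist');cv2.imwrite('pics/w1.png',c['color'][:,:,::-1])
E
```

```text
invalid input at $[0]: expected keys hand, tx, ty, tz, spin
invalid input at $[0]: expected keys hand, tx, ty, tz, spin
```

View pics/w1.png

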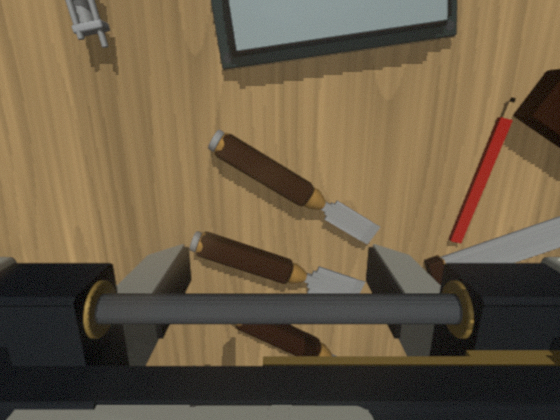

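The picture is unchanged because the rows were refused: every key is required.

```bash
python3 -m creep '[{"hand":1,"tx":0.046,"ty":0.007,"tz":0,"spin":0},{"hand":1,"tx":0.046,"ty":0.007,"tz":0,"spin":0},{"hand":1,"tx":0.046,"ty":0.007,"tz":0,"spin":0},{"hand":1,"tx":0.046,"ty":0.007,"tz":0,"spin":0},{"hand":1,"tx":0.046,"ty":0.007,"tz":0,"spin":0}]'; python3 -m creep '[{"hand":1,"tx":0,"ty":0,"tz":0,"spin":0}]'
python3 - <<'E'
from h import *
c=cams.capture('wrist');cv2.imwrite('pics/w2.png',c['color'][:,:,::-1])
E
```

```text
time: 1.08
tool_pos: [560.1, 231.5, 240.8]
tcp_rot: [3.141, 0.0, 1.571]
contact_force: [1.0, -1.5, 1.1]
grip_width: 91.7
finger_force: 0.0
time: 1.2
tool_pos: [559.7, 232.9, 240.2]
tcp_rot: [-3.141, -0.0, 1.575]
contact_force: [0.2, 0.2, -0.3]
grip_width: 91.8
finger_force: 0.0
```

View pics/w2.png

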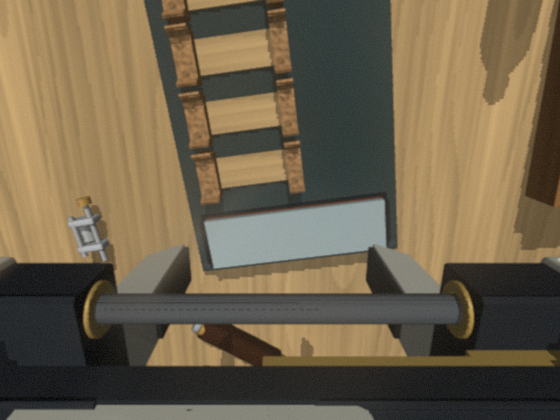

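```bash
cat > board.py <<'E'
from h import *
c=cams.capture('wrist');hsv=cv2.cvtColor(c['color'],cv2.COLOR_RGB2HSV);H,S,V=[hsv[...,i].astype(int) for i in range(3)]
def blobs(m,z,amin):
    m=cv2.morphologyEx(m.astype(np.uint8)*255,cv2.MORPH_OPEN,np.ones((3,3)))
    for k in cv2.findContours(m,cv2.RETR_EXTERNAL,cv2.CHAIN_APPROX_NONE)[0]:
        if cv2.contourArea(k)<amin: continue
        P=np.array([cast(c,p,z) for p in k[:,0]],np.float32);r=cv2.minAreaRect(P)
        print(z,k[:,0].mean(0).round(),[np.round(v,1) for v in r])
m=(H>80)&(H<115)&(V>120)&(S>20)&(S<90);m[290:]=0
print('stone');blobs(m,32,2000)
m=(H>3)&(H<14)&(S>90)&(V>60);m[240:]=0;m[:,400:]=0
print('cork');blobs(m,40,300)
for uv in [(250,168),(242,113)]: print(c['color'][uv[1],uv[0]],hsv[uv[1],uv[0]])
for uv in [(294,167),(207,178),(290,235),(60,100)]: print(hsv[uv[1],uv[0]])
E
python3 board.py
```

```text
stone
cork
[176 145 101] [ 18 109 176]
[179 149 102] [ 18 110 179]
[ 15 123 149]
[ 15 127 154]
[ 80  19 164]
[ 18 110 169]
```

```bash
sed -i "s/^m=(H>80).*/m=(H>70)\&(H<125)\&(V>120)\&(S>8)\&(S<90);m[290:]=0/; s/^m=(H>3).*/m=(H>3)\&(H<17)\&(S>90)\&(V>60);m[240:]=0;m[:,400:]=0/; s/cams.capture('wrist');hsv/cams.capture('wrist');c['color']=cv2.medianBlur(c['color'],5);hsv/" board.py; sed -i '/^for uv/d' board.py; echo "cv2.imwrite('pics/m.png',m.astype(np.uint8)*255)">>board.py; python3 board.py
```

```text
stone
32 [298. 231.] [array([579.7, 170.6]), array([200.4,  59. ]), np.float64(7.7)]
cork
40 [207. 172.] [array([485.8, 237.1]), array([24. , 54.2]), np.float64(7.1)]
40 [294. 162.] [array([575.2, 249.2]), array([17.6, 54.6]), np.float64(7.5)]
40 [195. 113.] [array([478.2, 296.1]), array([23.5, 54.8]), np.float64(8.2)]
40 [287. 103.] [array([567.3, 308.2]), array([17.4, 53.6]), np.float64(7.5)]
40 [182.  47.] [array([469.9, 355.1]), array([23.9, 54.9]), np.float64(7.2)]
40 [278.  36.] [array([560.2, 367.5]), array([15.9, 55.2]), np.float64(7.9)]
```

The wrist picture gives these:

| Item | Position (mm) |
|---|---|
| Stone | (579.7, 170.6), yaw 7.7° |
| Seat 1 | (544, 245) |
| Seat 2 | (536.5, 304) |
| Seat 3 | (528, 364) |
| Seat 4 | (520, 423.5) |

I start with the 26.

```bash
python3 -m creep '[{"hand":1,"tx":-0.0466,"ty":-0.0074,"tz":0,"spin":0},{"hand":1,"tx":-0.0466,"ty":-0.0074,"tz":0,"spin":0},{"hand":1,"tx":-0.0466,"ty":-0.0074,"tz":0,"spin":0},{"hand":1,"tx":-0.0466,"ty":-0.0074,"tz":0,"spin":0},{"hand":1,"tx":-0.0466,"ty":-0.0074,"tz":0,"spin":0}]' >/dev/null
python3 -m creep '[{"hand":1,"tx":0,"ty":0,"tz":0.018,"spin":-9.8},{"hand":1,"tx":0,"ty":0,"tz":0.018,"spin":-9.8},{"hand":1,"tx":0,"ty":0,"tz":0.018,"spin":-9.8},{"hand":0.6,"tx":0,"ty":0,"tz":0.018,"spin":-9.8},{"hand":0.6,"tx":0,"ty":0,"tz":0.018,"spin":-9.8}]' >/dev/null
python3 -m creep '[{"hand":0.6,"tx":0,"ty":0,"tz":0.02,"spin":-9.6},{"hand":0.6,"tx":0,"ty":0,"tz":0,"spin":0},{"hand":0.6,"tx":0,"ty":0,"tz":0,"spin":0}]'
python3 - <<'E'
from h import *
c=cams.capture('wrist');cv2.imwrite('pics/w3.png',c['color'][:,:,::-1])
print(handles(c))
E
```

```text
time: 2.98
tool_pos: [523.3, -3.7, 131.6]
tcp_rot: [3.141, 0.001, 2.589]
contact_force: [-0.0, -0.2, -0.3]
grip_width: 55.0
finger_force: 0.0
[(476.3, -98.4, -20.3, 95.7, 34.9, (np.float64(152.0), np.float64(212.0))), (512.4, 6.3, -31.9, 118.2, 28.4, (np.float64(280.0), np.float64(182.0))), (494.5, 220.5, 58.3, 19.1, 9.8, (np.float64(530.0), np.float64(8.0)))]
```

View pics/w3.png

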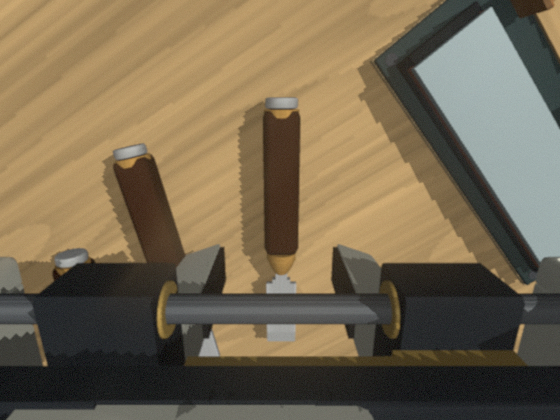

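Run:
```python
from h import *
c=cams.capture('wrist')
u=np.array([np.cos(np.radians(-31.9)),np.sin(np.radians(-31.9))])
for uv,z in [((281,97),20),((281,112),20),((281,255),20),((283,275),13),((281,340),8)]:
    p=cast(c,uv,z);print(p.round(1),(p@u).round(1))
```

```text
[453.7  42.4] 362.8
[462.7  36.9] 373.3
[561.  -23.3] 488.6
[581.2 -33.6] 511.1
[641.8 -72.7] 583.3
```

```bash
python3 -m creep '[{"hand":0.6,"tx":0.002,"ty":0.003,"tz":0.035,"spin":0.5},{"hand":0.6,"tx":0,"ty":0,"tz":0.035,"spin":0},{"hand":0.6,"tx":0,"ty":0,"tz":0.024,"spin":0},{"hand":0.6,"tx":0,"ty":0,"tz":0.015,"spin":0},{"hand":0.6,"tx":0,"ty":0,"tz":0.005,"spin":0}]'
python3 -m creep '[{"hand":0.6,"tx":0,"ty":0,"tz":0,"spin":0},{"hand":0,"tx":0,"ty":0,"tz":0,"spin":0},{"hand":0,"tx":0,"ty":0,"tz":0,"spin":0},{"hand":0,"tx":0,"ty":0,"tz":0,"spin":0},{"hand":0,"tx":0,"ty":0,"tz":0,"spin":0}]'
```

```text
time: 3.7
tool_pos: [523.0, 0.6, 16.6]
tcp_rot: [-3.142, -0.0, 2.584]
contact_force: [0.0, -0.3, -0.4]
grip_width: 54.9
finger_force: 0.0
time: 4.32
tool_pos: [523.0, 0.5, 17.1]
tcp_rot: [3.142, 0.001, 2.585]
contact_force: [-0.1, 0.3, 3.0]
grip_width: 27.8
finger_force: 30.0
```

```bash
python3 -m creep '[{"hand":0,"tx":0,"ty":0,"tz":-0.02,"spin":0},{"hand":0,"tx":0,"ty":0,"tz":-0.04,"spin":0},{"hand":0,"tx":0,"ty":0,"tz":-0.04,"spin":-6},{"hand":0,"tx":0,"ty":0,"tz":-0.02,"spin":-8.4},{"hand":0,"tx":0,"ty":0,"tz":0,"spin":-8.4}]'
python3 -m creep '[{"hand":0,"tx":0,"ty":0,"tz":0,"spin":-8.4},{"hand":0,"tx":0,"ty":0,"tz":0,"spin":-8.4},{"hand":0,"tx":-0.005,"ty":0.025,"tz":0,"spin":0},{"hand":0,"tx":-0.01,"ty":0.045,"tz":0,"spin":0},{"hand":0,"tx":-0.01,"ty":0.05,"tz":0,"spin":0}]'
python3 -m creep '[{"hand":0,"tx":-0.01,"ty":0.05,"tz":0,"spin":0},{"hand":0,"tx":-0.01,"ty":0.05,"tz":0,"spin":0},{"hand":0,"tx":-0.009,"ty":0.045,"tz":0,"spin":0},{"hand":0,"tx":0,"ty":0.025,"tz":0,"spin":0},{"hand":0,"tx":0,"ty":0.009,"tz":0,"spin":0}]'
python3 -m creep '[{"hand":0,"tx":0,"ty":0,"tz":0,"spin":0},{"hand":0,"tx":0,"ty":0,"tz":0,"spin":0}]'
python3 - <<'E'
from h import *
c=cams.capture('wrist');cv2.imwrite('pics/w4.png',c['color'][:,:,::-1])
E
```

```text
time: 4.95
tool_pos: [523.7, 0.6, 138.4]
tcp_rot: [3.141, 0.003, 2.988]
contact_force: [-1.2, -0.1, -2.7]
grip_width: 27.9
finger_force: 30.0
time: 5.58
tool_pos: [531.5, 123.7, 136.4]
tcp_rot: [3.142, -0.001, -3.009]
contact_force: [0.6, 0.3, -2.2]
grip_width: 28.0
finger_force: 30.0
time: 6.2
tool_pos: [535.5, 305.4, 136.0]
tcp_rot: [-3.141, -0.001, -3.005]
contact_force: [0.3, -0.8, -1.4]
grip_width: 27.8
finger_force: 30.0
time: 6.45
tool_pos: [536.5, 303.0, 136.7]
tcp_rot: [-3.141, -0.0, -3.008]
contact_force: [0.3, 0.7, -1.5]
grip_width: 27.3
finger_force: 30.0
```

View pics/w4.png

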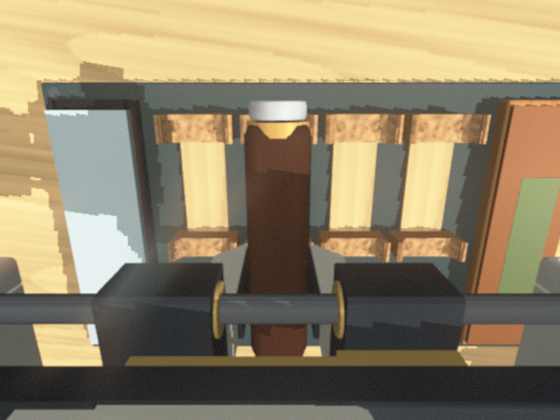

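The 26 is held straight over the second saddle. Now I lower it.

```bash
python3 -m creep '[{"hand":0,"tx":0,"ty":0.001,"tz":0.025,"spin":0},{"hand":0,"tx":0,"ty":0,"tz":0.03,"spin":0},{"hand":0,"tx":0,"ty":0,"tz":0.018,"spin":0},{"hand":0,"tx":0,"ty":0,"tz":0.008,"spin":0},{"hand":0,"tx":0,"ty":0,"tz":0.004,"spin":0}]'
python3 -m creep '[{"hand":0,"tx":0,"ty":0,"tz":0.002,"spin":0},{"hand":0,"tx":0,"ty":0,"tz":0.002,"spin":0},{"hand":0,"tx":0,"ty":0,"tz":0,"spin":0}]'
```

```text
time: 7.12
tool_pos: [536.6, 305.1, 51.9]
tcp_rot: [3.142, 0.001, -3.008]
contact_force: [-0.2, 0.3, -1.6]
grip_width: 28.1
finger_force: 30.0
time: 7.5
tool_pos: [536.3, 305.2, 48.0]
tcp_rot: [3.142, 0.0, -3.007]
contact_force: [0.3, 0.4, -2.7]
grip_width: 28.2
finger_force: 30.0
```

```bash
python3 -m creep '[{"hand":0,"tx":0,"ty":0,"tz":0.001,"spin":0},{"hand":0,"tx":0,"ty":0,"tz":0.0005,"spin":0},{"hand":0,"tx":0,"ty":0,"tz":0,"spin":0}]'
```

```text
time: 7.88
tool_pos: [536.4, 305.3, 47.1]
tcp_rot: [3.141, 0.001, -3.007]
contact_force: [-2.3, -0.7, 6.6]
grip_width: 27.8
finger_force: 30.0
```

```bash
python3 -m creep '[{"hand":0.46,"tx":0,"ty":0,"tz":0,"spin":0},{"hand":0.46,"tx":0,"ty":0,"tz":0,"spin":0},{"hand":0.46,"tx":0,"ty":0,"tz":0,"spin":0},{"hand":0.46,"tx":0,"ty":0,"tz":-0.03,"spin":0},{"hand":0.6,"tx":0,"ty":0,"tz":-0.05,"spin":0}]'
python3 -m creep '[{"hand":0.6,"tx":0.01,"ty":-0.05,"tz":-0.01,"spin":0},{"hand":0.6,"tx":0.01,"ty":-0.05,"tz":0,"spin":0},{"hand":0.6,"tx":0.01,"ty":-0.05,"tz":0,"spin":0},{"hand":0.6,"tx":0.01,"ty":-0.05,"tz":0,"spin":0},{"hand":0.6,"tx":0.01,"ty":-0.05,"tz":0,"spin":0}]' >/dev/null
python3 -m creep '[{"hand":0.6,"tx":0.02,"ty":-0.05,"tz":0,"spin":0},{"hand":0.6,"tx":0.012,"ty":-0.05,"tz":0,"spin":0},{"hand":0.6,"tx":0.012,"ty":-0.052,"tz":0,"spin":9},{"hand":0.6,"tx":0,"ty":0,"tz":0,"spin":9},{"hand":0.6,"tx":0,"ty":0,"tz":0,"spin":9.4}]' >/dev/null
python3 -m creep '[{"hand":0.6,"tx":0,"ty":0,"tz":0,"spin":0},{"hand":0.6,"tx":0,"ty":0,"tz":0,"spin":0}]'
cat > grip.py <<'E'
from h import *
# predicted grip of the handle nearest the tool line, and the shift in tool axes
o=get_obs();c=cams.capture('wrist');p=np.array(o['tool_pos'][:2]);ps=o['tcp_rot'][2]
tx=np.array([np.cos(ps),np.sin(ps)]);ty=np.array([np.sin(ps),-np.cos(ps)])
for r in handles(c):
    if r[3]<60: continue
    a=np.radians(r[2]);u=np.array([np.cos(a),np.sin(a)]);
    ctr=np.array(r[:2]);g=ctr+12.5*u;butt=ctr-(r[3]/2)*u;d=g-p
    print('c',r,'grip',g.round(1),'tx %.1f ty %.1f'%(d@tx,d@ty),'spin %.1f'%((np.degrees(ps-a)+90)%180-90),'dz %.1f'%(o['tool_pos'][2]-17))
E
python3 grip.py
```

```text
time: 8.5
tool_pos: [535.1, 304.7, 125.1]
tcp_rot: [-3.14, -0.004, -3.007]
contact_force: [0.1, 0.2, 0.4]
grip_width: 48.2
finger_force: 0.0
time: 10.0
tool_pos: [497.0, -105.7, 136.2]
tcp_rot: [3.142, 0.0, 2.801]
contact_force: [-1.3, -0.7, 0.0]
grip_width: 55.2
finger_force: 0.0
c (458.0, -312.6, -32.0, 111.6, 40.0, (np.float64(35.0), np.float64(233.0))) grip [ 468.6 -319.2] tx -44.6 ty -210.7 spin 12.5 dz 119.2
c (487.8, -101.2, -20.0, 119.5, 28.3, (np.float64(279.0), np.float64(185.0))) grip [ 499.5 -105.5] tx -2.4 ty 1.1 spin 0.5 dz 119.2
```

```bash
python3 -m creep '[{"hand":0.6,"tx":-0.002,"ty":0.001,"tz":0.035,"spin":0.5},{"hand":0.6,"tx":0,"ty":0,"tz":0.04,"spin":0},{"hand":0.6,"tx":0,"ty":0,"tz":0.024,"spin":0},{"hand":0.6,"tx":0,"ty":0,"tz":0.015,"spin":0},{"hand":0.6,"tx":0,"ty":0,"tz":0.005,"spin":0}]' >/dev/null
python3 -m creep '[{"hand":0.6,"tx":0,"ty":0,"tz":0,"spin":0},{"hand":0,"tx":0,"ty":0,"tz":0,"spin":0},{"hand":0,"tx":0,"ty":0,"tz":0,"spin":0},{"hand":0,"tx":0,"ty":0,"tz":0,"spin":0},{"hand":0,"tx":0,"ty":0,"tz":0,"spin":0}]'
```

```text
time: 11.3
tool_pos: [499.3, -105.6, 17.6]
tcp_rot: [-3.142, 0.001, 2.789]
contact_force: [0.2, -0.4, 2.6]
grip_width: 28.1
finger_force: 30.0
```

```bash
python3 -m creep '[{"hand":0,"tx":0,"ty":0,"tz":-0.02,"spin":0},{"hand":0,"tx":0,"ty":0,"tz":-0.04,"spin":0},{"hand":0,"tx":0,"ty":0,"tz":-0.04,"spin":-5.9},{"hand":0,"tx":0,"ty":0,"tz":-0.02,"spin":-8},{"hand":0,"tx":0,"ty":0,"tz":0,"spin":-8}]' >/dev/null
python3 -m creep '[{"hand":0,"tx":0,"ty":0,"tz":0,"spin":-6},{"hand":0,"tx":-0.006,"ty":0.025,"tz":0,"spin":0},{"hand":0,"tx":-0.012,"ty":0.045,"tz":0,"spin":0},{"hand":0,"tx":-0.013,"ty":0.05,"tz":0,"spin":0},{"hand":0,"tx":-0.013,"ty":0.05,"tz":0,"spin":0}]'
python3 -m creep '[{"hand":0,"tx":-0.013,"ty":0.05,"tz":0,"spin":0},{"hand":0,"tx":-0.013,"ty":0.05,"tz":0,"spin":0},{"hand":0,"tx":-0.012,"ty":0.045,"tz":0,"spin":0},{"hand":0,"tx":-0.007,"ty":0.02,"tz":0,"spin":0},{"hand":0,"tx":-0.0026,"ty":0.0064,"tz":0,"spin":0}]' >/dev/null
python3 -m creep '[{"hand":0,"tx":0,"ty":0,"tz":0,"spin":0},{"hand":0,"tx":0,"ty":0,"tz":0,"spin":0}]'
python3 - <<'E'
from h import *
c=cams.capture('wrist');cv2.imwrite('pics/w5.png',c['color'][:,:,::-1])
E
```

```text
time: 12.55
tool_pos: [519.6, 70.2, 136.8]
tcp_rot: [3.141, -0.001, -3.008]
contact_force: [0.2, 0.4, -1.7]
grip_width: 27.3
finger_force: 30.0
time: 13.42
tool_pos: [544.2, 243.7, 137.2]
tcp_rot: [-3.141, -0.0, -3.009]
contact_force: [-1.0, 0.8, -2.2]
grip_width: 27.9
finger_force: 30.0
```

View pics/w5.png

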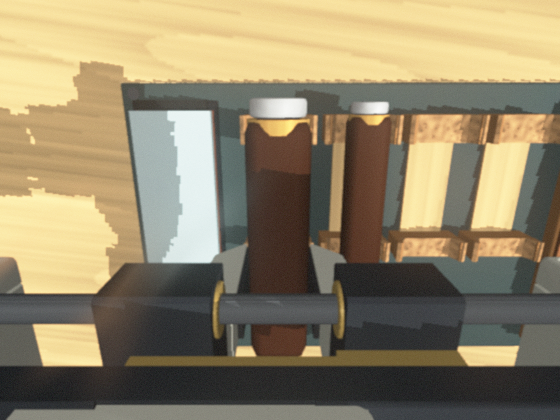

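The 26 sits in its notches, and the 38 hangs over the saddle by the stone.

```bash
python3 -m creep '[{"hand":0,"tx":0,"ty":0.001,"tz":0.025,"spin":0},{"hand":0,"tx":0,"ty":0,"tz":0.03,"spin":0},{"hand":0,"tx":0,"ty":0,"tz":0.018,"spin":0},{"hand":0,"tx":0,"ty":0,"tz":0.008,"spin":0},{"hand":0,"tx":0,"ty":0,"tz":0.004,"spin":0}]' >/dev/null
python3 -m creep '[{"hand":0,"tx":0,"ty":0,"tz":0.002,"spin":0},{"hand":0,"tx":0,"ty":0,"tz":0.0015,"spin":0},{"hand":0,"tx":0,"ty":0,"tz":0.001,"spin":0},{"hand":0,"tx":0,"ty":0,"tz":0,"spin":0}]'
```

```text
time: 14.6
tool_pos: [544.1, 246.1, 47.9]
tcp_rot: [-3.142, 0.0, -3.007]
contact_force: [-0.2, 0.2, -2.7]
grip_width: 27.7
finger_force: 30.0
```

```bash
python3 -m creep '[{"hand":0,"tx":0,"ty":0,"tz":0.0005,"spin":0},{"hand":0,"tx":0,"ty":0,"tz":0.0005,"spin":0},{"hand":0,"tx":0,"ty":0,"tz":0,"spin":0}]'
```

```text
time: 14.98
tool_pos: [544.1, 246.1, 47.6]
tcp_rot: [3.142, 0.001, -3.007]
contact_force: [-2.4, -0.3, 4.8]
grip_width: 27.9
finger_force: 30.0
```

```bash
python3 -m creep '[{"hand":0.46,"tx":0,"ty":0,"tz":0,"spin":0},{"hand":0.46,"tx":0,"ty":0,"tz":0,"spin":0},{"hand":0.46,"tx":0,"ty":0,"tz":0,"spin":0},{"hand":0.46,"tx":0,"ty":0,"tz":-0.03,"spin":0},{"hand":0.6,"tx":0,"ty":0,"tz":-0.05,"spin":0}]'
python3 -m creep '[{"hand":0.6,"tx":0.007,"ty":-0.05,"tz":-0.01,"spin":0},{"hand":0.6,"tx":0.007,"ty":-0.05,"tz":0,"spin":0},{"hand":0.6,"tx":0.007,"ty":-0.05,"tz":0,"spin":0},{"hand":0.6,"tx":0.007,"ty":-0.05,"tz":0,"spin":0},{"hand":0.6,"tx":0.007,"ty":-0.05,"tz":0,"spin":0}]' >/dev/null
python3 -m creep '[{"hand":0.6,"tx":0.007,"ty":-0.05,"tz":0,"spin":0},{"hand":0.6,"tx":0.007,"ty":-0.05,"tz":0,"spin":0},{"hand":0.6,"tx":0.009,"ty":-0.05,"tz":0,"spin":0},{"hand":0.6,"tx":0.009,"ty":-0.05,"tz":0,"spin":0},{"hand":0.6,"tx":0,"ty":-0.011,"tz":0,"spin":9.3}]' >/dev/null
python3 -m creep '[{"hand":0.6,"tx":0,"ty":0,"tz":0,"spin":9.3},{"hand":0.6,"tx":0,"ty":0,"tz":0,"spin":9.3},{"hand":0.6,"tx":0,"ty":0,"tz":0,"spin":9.4},{"hand":0.6,"tx":0,"ty":0,"tz":0,"spin":0},{"hand":0.6,"tx":0,"ty":0,"tz":0,"spin":0}]'
python3 grip.py
```

```text
time: 15.6
tool_pos: [542.9, 245.7, 125.8]
tcp_rot: [-3.141, -0.004, -3.007]
contact_force: [-0.1, -0.9, 0.3]
grip_width: 48.3
finger_force: 0.0
time: 17.48
tool_pos: [539.4, -219.8, 136.7]
tcp_rot: [3.142, 0.0, 2.628]
contact_force: [-0.5, -1.1, 0.7]
grip_width: 55.1
finger_force: 0.0
c (527.7, -211.5, -28.5, 118.3, 28.9, (np.float64(279.0), np.float64(180.0))) grip [ 538.7 -217.5] tx 1.8 ty 1.7 spin -0.9 dz 119.7
c (459.9, -314.0, -33.3, 119.0, 34.9, (np.float64(130.0), np.float64(168.0))) grip [ 470.3 -320.9] tx 10.5 ty -122.0 spin 3.9 dz 119.7
```

```bash
python3 -m creep '[{"hand":0.6,"tx":0.002,"ty":0.002,"tz":0.035,"spin":-0.9},{"hand":0.6,"tx":0,"ty":0,"tz":0.04,"spin":0},{"hand":0.6,"tx":0,"ty":0,"tz":0.024,"spin":0},{"hand":0.6,"tx":0,"ty":0,"tz":0.015,"spin":0},{"hand":0.6,"tx":0,"ty":0,"tz":0.005,"spin":0}]' >/dev/null
python3 -m creep '[{"hand":0.6,"tx":0,"ty":0,"tz":0,"spin":0},{"hand":0,"tx":0,"ty":0,"tz":0,"spin":0},{"hand":0,"tx":0,"ty":0,"tz":0,"spin":0},{"hand":0,"tx":0,"ty":0,"tz":0,"spin":0},{"hand":0,"tx":0,"ty":0,"tz":0,"spin":0}]'
```

```text
time: 18.77
tool_pos: [538.9, -217.1, 18.1]
tcp_rot: [3.142, 0.001, 2.641]
contact_force: [-0.4, 1.4, 2.4]
grip_width: 27.9
finger_force: 30.0
```

```bash
python3 -m creep '[{"hand":0,"tx":0,"ty":0,"tz":-0.02,"spin":0},{"hand":0,"tx":0,"ty":0,"tz":-0.04,"spin":0},{"hand":0,"tx":0,"ty":0,"tz":-0.04,"spin":-6},{"hand":0,"tx":0,"ty":0,"tz":-0.02,"spin":-8},{"hand":0,"tx":0,"ty":0,"tz":0,"spin":-8}]' >/dev/null
python3 -m creep '[{"hand":0,"tx":0,"ty":0,"tz":0,"spin":-8},{"hand":0,"tx":0,"ty":0,"tz":0,"spin":-6.4},{"hand":0,"tx":-0.006,"ty":0.025,"tz":0,"spin":0},{"hand":0,"tx":-0.006,"ty":0.045,"tz":0,"spin":0},{"hand":0,"tx":-0.006,"ty":0.05,"tz":0,"spin":0}]'
python3 -m creep '[{"hand":0,"tx":-0.006,"ty":0.05,"tz":0,"spin":0},{"hand":0,"tx":-0.006,"ty":0.05,"tz":0,"spin":0},{"hand":0,"tx":-0.006,"ty":0.05,"tz":0,"spin":0},{"hand":0,"tx":-0.006,"ty":0.05,"tz":0,"spin":0},{"hand":0,"tx":-0.006,"ty":0.05,"tz":0,"spin":0}]' >/dev/null
python3 -m creep '[{"hand":0,"tx":-0.006,"ty":0.05,"tz":0,"spin":0},{"hand":0,"tx":-0.006,"ty":0.05,"tz":0,"spin":0},{"hand":0,"tx":-0.0073,"ty":0.05,"tz":0,"spin":0},{"hand":0,"tx":0,"ty":0.05,"tz":0,"spin":0},{"hand":0,"tx":0,"ty":0.04,"tz":0,"spin":0}]'
python3 -m creep '[{"hand":0,"tx":0,"ty":0.02,"tz":0,"spin":0},{"hand":0,"tx":0,"ty":0.007,"tz":0,"spin":0},{"hand":0,"tx":0,"ty":0,"tz":0,"spin":0},{"hand":0,"tx":0,"ty":0,"tz":0,"spin":0}]'
python3 - <<'E'
from h import *
c=cams.capture('wrist');cv2.imwrite('pics/w6.png',c['color'][:,:,::-1])
E
```

```text
time: 20.02
tool_pos: [540.2, -94.9, 137.4]
tcp_rot: [3.141, -0.0, -3.009]
contact_force: [-0.2, 0.7, -2.3]
grip_width: 27.5
finger_force: 30.0
time: 21.28
tool_pos: [522.8, 398.3, 137.2]
tcp_rot: [-3.141, -0.001, -3.006]
contact_force: [1.6, 0.2, -1.4]
grip_width: 27.7
finger_force: 30.0
time: 21.78
tool_pos: [520.6, 421.8, 137.8]
tcp_rot: [-3.141, -0.0, -3.009]
contact_force: [0.4, 0.1, -1.0]
grip_width: 27.4
finger_force: 30.0
```

View pics/w6.png

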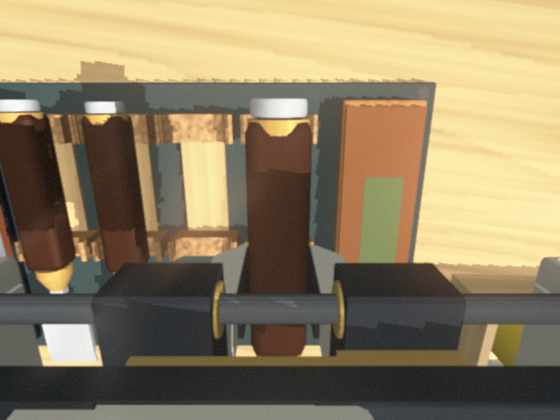

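The 38 and 26 are seated, and the 8 hangs over the saddle by the strop.

```bash
python3 -m creep '[{"hand":0,"tx":0,"ty":0.001,"tz":0.025,"spin":0},{"hand":0,"tx":0,"ty":0,"tz":0.03,"spin":0},{"hand":0,"tx":0,"ty":0,"tz":0.018,"spin":0},{"hand":0,"tx":0,"ty":0,"tz":0.008,"spin":0},{"hand":0,"tx":0,"ty":0,"tz":0.004,"spin":0}]' >/dev/null
python3 -m creep '[{"hand":0,"tx":0,"ty":0,"tz":0.002,"spin":0},{"hand":0,"tx":0,"ty":0,"tz":0.0015,"spin":0},{"hand":0,"tx":0,"ty":0,"tz":0.001,"spin":0},{"hand":0,"tx":0,"ty":0,"tz":0.0005,"spin":0},{"hand":0,"tx":0,"ty":0,"tz":0,"spin":0}]'
```

```text
time: 23.08
tool_pos: [520.0, 424.3, 48.2]
tcp_rot: [3.141, 0.001, -3.007]
contact_force: [-0.7, -0.4, 1.5]
grip_width: 27.8
finger_force: 30.0
```

```bash
python3 -m creep '[{"hand":0,"tx":0,"ty":0,"tz":0.0005,"spin":0},{"hand":0.46,"tx":0,"ty":0,"tz":0,"spin":0},{"hand":0.46,"tx":0,"ty":0,"tz":0,"spin":0},{"hand":0.46,"tx":0,"ty":0,"tz":0,"spin":0},{"hand":0.46,"tx":0,"ty":0,"tz":-0.03,"spin":0}]'
python3 -m creep '[{"hand":0.46,"tx":0,"ty":0,"tz":-0.05,"spin":0},{"hand":0.5,"tx":0.01,"ty":-0.05,"tz":-0.01,"spin":0},{"hand":0.5,"tx":0.01,"ty":-0.05,"tz":0,"spin":0},{"hand":0.5,"tx":0.01,"ty":-0.05,"tz":0,"spin":0},{"hand":0.5,"tx":0.01,"ty":-0.05,"tz":0,"spin":0}]' >/dev/null
python3 -m creep '[{"hand":0.5,"tx":0.01,"ty":-0.05,"tz":0,"spin":0},{"hand":0.5,"tx":0.01,"ty":-0.05,"tz":0,"spin":0},{"hand":0.5,"tx":0.01,"ty":-0.05,"tz":0,"spin":0},{"hand":0.5,"tx":0.01,"ty":-0.05,"tz":0,"spin":0},{"hand":0.5,"tx":0.01,"ty":-0.05,"tz":0,"spin":0}]' >/dev/null
python3 -m creep '[{"hand":0.5,"tx":0.01,"ty":-0.05,"tz":0,"spin":0},{"hand":0.5,"tx":0.01,"ty":-0.05,"tz":0,"spin":0},{"hand":0.5,"tx":0.01,"ty":-0.05,"tz":0,"spin":0},{"hand":0.5,"tx":0.015,"ty":-0.05,"tz":0,"spin":0},{"hand":0.5,"tx":0.014,"ty":-0.032,"tz":0,"spin":10}]' >/dev/null
python3 -m creep '[{"hand":0.5,"tx":0,"ty":0,"tz":0,"spin":10},{"hand":0.5,"tx":0,"ty":0,"tz":0,"spin":10.5},{"hand":0.5,"tx":0,"ty":0,"tz":0,"spin":10.5},{"hand":0.5,"tx":0,"ty":0,"tz":0,"spin":0},{"hand":0.5,"tx":0,"ty":0,"tz":0,"spin":0}]'
python3 grip.py
python3 - <<'E'
from h import *
c=cams.capture('wrist');cv2.imwrite('pics/w7.png',c['color'][:,:,::-1])
E
```

```text
time: 23.7
tool_pos: [518.4, 423.2, 74.8]
tcp_rot: [-3.139, -0.005, -3.007]
contact_force: [1.0, -0.2, 0.3]
grip_width: 41.9
finger_force: 0.0
time: 26.2
tool_pos: [463.6, -271.6, 137.3]
tcp_rot: [3.142, 0.0, 2.564]
contact_force: [-1.0, 0.5, 0.2]
grip_width: 45.7
finger_force: 0.0
c (461.4, -314.0, -33.2, 118.9, 29.6, (np.float64(235.0), np.float64(218.0))) grip [ 471.9 -320.8] tx -33.8 ty -36.8 spin 0.1 dz 120.3
```

View pics/w7.png

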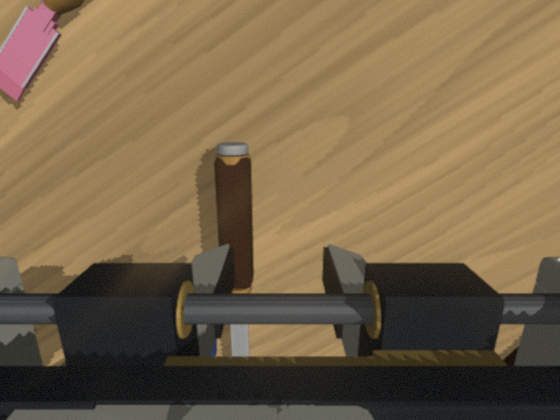

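Run:
```python
from h import *
a=np.radians(-33.2);u=np.array([np.cos(a),np.sin(a)]);n=np.array([-u[1],u[0]]);g=np.array([471.9,-320.8])
for s in('scene','side'):
    c=cams.capture(s);hsv=cv2.cvtColor(c['color'],cv2.COLOR_RGB2HSV)
    m=((hsv[...,0]>100)&(hsv[...,0]<130)&(hsv[...,1]>120)).astype(np.uint8)
    for k in cv2.findContours(m,0,1)[0]:
        P=np.array([cast(c,p,12) for p in k[:,0]])
        if cv2.contourArea(k)<60 or np.abs(P.mean(0)-[524,-381]).max()>60: continue
        d=P-g;print(s,'along',(d@u).min(),(d@u).max(),'lat',(d@n).min(),(d@n).max())
    for r in handles(c):
        if abs(r[0]-460)<15 and abs(r[1]+314)<15: print(r)
```

```text
scene along 28.650067849156 123.3457536472602 lat -54.240569811372964 -20.025683116735106
(456.9, -314.8, -34.9, 104.8, 35.1, (np.float64(168.0), np.float64(226.0)))
side along 27.657839306220488 115.37023610182479 lat -55.75164407815631 -10.949701919752497
(455.1, -311.9, -33.1, 116.0, 44.9, (np.float64(322.0), np.float64(314.0)))
```

The screwdriver starts 28 mm ahead of the grip point, so the 19 mm pads clear it.

```bash
python3 -m creep '[{"hand":0.5,"tx":-0.017,"ty":-0.0185,"tz":0,"spin":0},{"hand":0.5,"tx":-0.017,"ty":-0.0185,"tz":0,"spin":0},{"hand":0.5,"tx":0,"ty":0,"tz":0.04,"spin":0},{"hand":0.5,"tx":0,"ty":0,"tz":0,"spin":0},{"hand":0.5,"tx":0,"ty":0,"tz":0,"spin":0}]';python3 grip.py
```

```text
time: 27.02
tool_pos: [472.0, -321.2, 98.1]
tcp_rot: [-3.142, 0.001, 2.561]
contact_force: [-0.1, 0.2, -0.3]
grip_width: 45.9
finger_force: 0.0
c (461.4, -313.5, -33.4, 120.2, 28.6, (np.float64(278.0), np.float64(192.0))) grip [ 471.8 -320.4] tx 0.6 ty 0.6 spin 0.1 dz 81.1
```

```bash
python3 -m creep '[{"hand":0.5,"tx":0,"ty":0.001,"tz":0.03,"spin":0},{"hand":0.5,"tx":0,"ty":0,"tz":0.025,"spin":0},{"hand":0.5,"tx":0,"ty":0,"tz":0.016,"spin":0},{"hand":0.5,"tx":0,"ty":0,"tz":0.009,"spin":0},{"hand":0.5,"tx":0,"ty":0,"tz":0,"spin":0}]'
python3 -m creep '[{"hand":0,"tx":0,"ty":0,"tz":0,"spin":0},{"hand":0,"tx":0,"ty":0,"tz":0,"spin":0},{"hand":0,"tx":0,"ty":0,"tz":0,"spin":0},{"hand":0,"tx":0,"ty":0,"tz":0,"spin":0}]'
```

```text
time: 27.7
tool_pos: [472.4, -320.4, 17.4]
tcp_rot: [3.142, 0.0, 2.56]
contact_force: [0.2, 0.1, 0.3]
grip_width: 45.9
finger_force: 0.0
time: 28.2
tool_pos: [472.6, -320.7, 17.9]
tcp_rot: [-3.141, 0.001, 2.561]
contact_force: [-0.4, -0.3, 4.8]
grip_width: 27.8
finger_force: 30.0
```

```bash
python3 -m creep '[{"hand":0,"tx":0,"ty":0,"tz":-0.02,"spin":0},{"hand":0,"tx":0,"ty":0,"tz":-0.04,"spin":0},{"hand":0,"tx":0,"ty":0,"tz":-0.04,"spin":-4},{"hand":0,"tx":0,"ty":0,"tz":-0.02,"spin":-8},{"hand":0,"tx":0,"ty":0,"tz":0,"spin":-8}]' >/dev/null
python3 -m creep '[{"hand":0,"tx":0,"ty":0,"tz":0,"spin":-8},{"hand":0,"tx":0,"ty":0,"tz":0,"spin":-8},{"hand":0,"tx":0,"ty":0,"tz":0,"spin":-5},{"hand":0,"tx":-0.006,"ty":0.025,"tz":0,"spin":0},{"hand":0,"tx":-0.01,"ty":0.045,"tz":0,"spin":0}]'
python3 -m creep '[{"hand":0,"tx":-0.012,"ty":0.05,"tz":0,"spin":0},{"hand":0,"tx":-0.012,"ty":0.05,"tz":0,"spin":0},{"hand":0,"tx":-0.012,"ty":0.05,"tz":0,"spin":0},{"hand":0,"tx":-0.012,"ty":0.05,"tz":0,"spin":0},{"hand":0,"tx":-0.012,"ty":0.05,"tz":0,"spin":0}]' >/dev/null
python3 -m creep '[{"hand":0,"tx":-0.012,"ty":0.05,"tz":0,"spin":0},{"hand":0,"tx":-0.012,"ty":0.05,"tz":0,"spin":0},{"hand":0,"tx":-0.012,"ty":0.05,"tz":0,"spin":0},{"hand":0,"tx":-0.012,"ty":0.05,"tz":0,"spin":0},{"hand":0,"tx":-0.012,"ty":0.05,"tz":0,"spin":0}]'
python3 -m creep '[{"hand":0,"tx":-0.011,"ty":0.05,"tz":0,"spin":0},{"hand":0,"tx":0,"ty":0.036,"tz":0,"spin":0},{"hand":0,"tx":0,"ty":0.015,"tz":0,"spin":0},{"hand":0,"tx":0,"ty":0,"tz":0,"spin":0},{"hand":0,"tx":0,"ty":0,"tz":0,"spin":0}]'
python3 - <<'E'
from h import *
c=cams.capture('wrist');cv2.imwrite('pics/w8.png',c['color'][:,:,::-1])
E
```

```text
time: 29.45
tool_pos: [478.5, -249.0, 136.7]
tcp_rot: [3.141, -0.0, -3.01]
contact_force: [1.0, -0.2, -1.3]
grip_width: 27.9
finger_force: 30.0
time: 30.7
tool_pos: [530.3, 264.3, 136.8]
tcp_rot: [-3.141, -0.001, -3.007]
contact_force: [0.6, -1.1, -1.1]
grip_width: 27.3
finger_force: 30.0
time: 31.32
tool_pos: [528.2, 362.9, 137.1]
tcp_rot: [-3.141, -0.0, -3.008]
contact_force: [0.8, 0.4, -0.7]
grip_width: 28.0
finger_force: 30.0
```

View pics/w8.png

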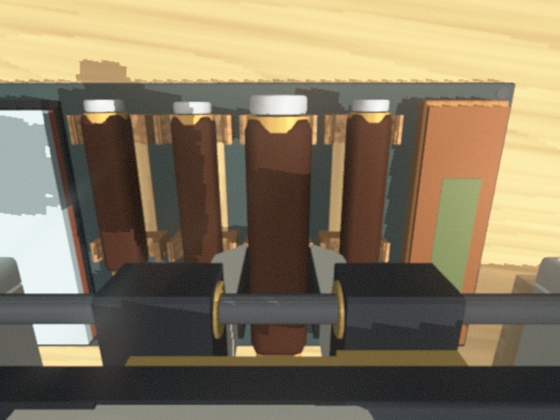

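Three chisels are seated, and the 16 hangs over the free third saddle.

```bash
python3 -m creep '[{"hand":0,"tx":0,"ty":0,"tz":0.025,"spin":0},{"hand":0,"tx":0,"ty":0,"tz":0.03,"spin":0},{"hand":0,"tx":0,"ty":0,"tz":0.018,"spin":0},{"hand":0,"tx":0,"ty":0,"tz":0.008,"spin":0},{"hand":0,"tx":0,"ty":0,"tz":0.004,"spin":0}]' 
python3 -m creep '[{"hand":0,"tx":0,"ty":0,"tz":0.0015,"spin":0},{"hand":0,"tx":0,"ty":0,"tz":0.0015,"spin":0},{"hand":0,"tx":0,"ty":0,"tz":0.001,"spin":0},{"hand":0,"tx":0,"ty":0,"tz":0,"spin":0}]'
```

```text
time: 32.0
tool_pos: [528.4, 364.2, 52.5]
tcp_rot: [3.141, 0.001, -3.008]
contact_force: [-0.2, -0.2, -1.8]
grip_width: 28.1
finger_force: 30.0
time: 32.5
tool_pos: [528.0, 364.3, 48.4]
tcp_rot: [3.142, 0.0, -3.007]
contact_force: [-0.4, -0.4, -1.4]
grip_width: 27.6
finger_force: 30.0
```

```bash
python3 -m creep '[{"hand":0,"tx":0,"ty":0,"tz":0.0005,"spin":0},{"hand":0,"tx":0,"ty":0,"tz":0.0005,"spin":0},{"hand":0,"tx":0,"ty":0,"tz":0,"spin":0}]'
```

```text
time: 32.88
tool_pos: [528.1, 364.4, 47.9]
tcp_rot: [3.141, 0.001, -3.007]
contact_force: [-2.8, -1.8, 5.2]
grip_width: 27.8
finger_force: 30.0
```

```bash
python3 -m creep '[{"hand":0.46,"tx":0,"ty":0,"tz":0,"spin":0},{"hand":0.46,"tx":0,"ty":0,"tz":0,"spin":0},{"hand":0.46,"tx":0,"ty":0,"tz":0,"spin":0},{"hand":0.46,"tx":0,"ty":0,"tz":-0.03,"spin":0},{"hand":0.46,"tx":0,"ty":0,"tz":-0.05,"spin":0}]' >/dev/null
python3 -m creep '[{"hand":0.46,"tx":-0.04,"ty":-0.02,"tz":-0.05,"spin":0},{"hand":0.46,"tx":-0.04,"ty":-0.02,"tz":-0.05,"spin":0},{"hand":0.46,"tx":-0.01,"ty":0,"tz":-0.03,"spin":0},{"hand":0.46,"tx":0,"ty":0,"tz":0,"spin":0},{"hand":0.46,"tx":0,"ty":0,"tz":0,"spin":0}]'
python3 - <<'E'
from h import *
c=cams.capture('wrist');cv2.imwrite('pics/w9.png',c['color'][:,:,::-1])
u=np.array([np.cos(np.radians(7.7)),np.sin(np.radians(7.7))])
c['t']=c['t']+c['R']@[0,0,30]  # world shifted down 30: handles() plane becomes z=43
for r in handles(c):
    if r[3]>60: print(r,'grip',(np.array(r[:2])+12.5*u).round(1))
E
```

```text
time: 34.12
tool_pos: [615.9, 338.6, 248.7]
tcp_rot: [-3.141, -0.003, -3.007]
contact_force: [0.1, -0.9, -0.2]
grip_width: 42.2
finger_force: 0.0
(815.9, 366.3, -82.3, 152.4, 45.9, (np.float64(283.0), np.float64(345.0))) grip [828.3 368. ]
(476.2, 455.3, 7.7, 66.1, 4.3, (np.float64(418.0), np.float64(54.0))) grip [488.6 457. ]
(522.4, 302.9, 7.9, 117.1, 29.6, (np.float64(255.0), np.float64(79.0))) grip [534.8 304.6]
(504.8, 423.7, 7.6, 117.7, 34.4, (np.float64(379.0), np.float64(78.0))) grip [517.2 425.4]
(529.2, 241.3, 9.0, 117.8, 38.8, (np.float64(191.0), np.float64(74.0))) grip [541.6 243. ]
(510.8, 365.2, 8.2, 117.5, 34.4, (np.float64(317.0), np.float64(76.0))) grip [523.2 366.9]
```

View pics/w9.png

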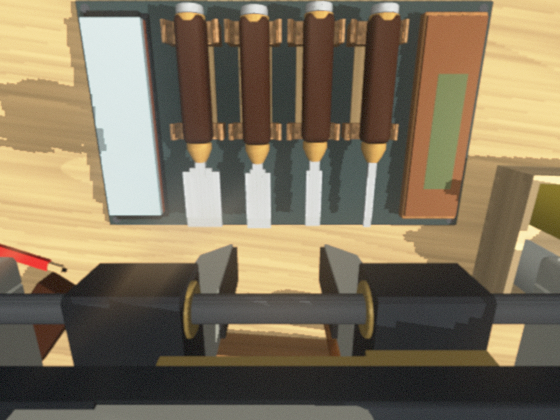

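All four chisels are seated in the order 38, 26, 16, 8 from the stone. Their grips are within about 6 mm of the seats and the yaws within about 1.5°.

```bash
python3 -c "from plant import close_job; print(close_job())"
```

```text
the job is handed in; nothing more can be done
None
```

I put the four chisels in their saddles in the order 38, 26, 16, 8 mm from the stone, edges to the front and each lowered and released in place; I handed the job in at about 34 s, and it returned no verdict.

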